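# Close the coffee flask and keep it warm

## Task

Take the stopper with the plain upright round grip from the sloping draining stand and set it fully home, upright, in the neck of the white flask on the warming plate, and turn the plate's dial so that its pointer stands at the one long mark of its scale. The flask must stay standing in the middle of its plate and everything else, the other two stoppers included, where it is; let go of everything at the end. Either job may come first.

Things in the scene. Friction and masses are not known exactly. Their poses are not given: they have to be found in the camera images.
- stopper: the flask's stopper: cork plug, dark wood flange and grip. Origin on its axis at the flange's underside, z along the axis to the grip. Plug 30 mm long below the origin, diameter 33 mm tapering to 22 at its end; flange diameter 48, z 0 to 6 mm; grip a plain cylinder, diameter 27, z 6 to 46 mm. About 50 g. Starts in any one of the stand's three holes, leaning 30 degrees like the stand
- stand: fixed steel draining stand, left or right of the middle. Its 85 x 220 x 8 mm top plate faces up and towards its own -x, normal 30 degrees from vertical. Origin on the table; the plate's centre is at x = -50, y = 0, its top surface there 65 mm high. Three through holes, diameter 37 mm, at y = -70, 0, 70 mm on its centre line hold the stoppers, which hang by their flanges
- tee_stopper: bystander in the stand: a like stopper whose grip is a cross bar 44 mm long (T shape), top 33 mm above its flange's underside, where its origin lies
- flat_stopper: bystander in the stand: a like stopper with a flat disc head, diameter 42, top 25 mm above its flange's underside, where its origin lies
- flask: white ceramic flask, loose, about 0.7 kg, standing on the warming plate. Origin at the centre of its underside, z up. Belly diameter 104 mm, narrowing from 75 mm height to the neck at 100 mm; neck outer diameter 45 mm; total height 145 mm
- flask_rim (a point): centre of the flask's mouth, in the plane of the rim, 145 mm above the flask's underside. The neck's bore is straight, diameter 37 mm and 43 mm deep; with the stopper home its flange lies on the rim, so the stopper's origin meets this point
- warmer: fixed electric warming plate, left or right of the middle; 170 mm wide, x from -185 to 75 mm. Origin on the table under the centre of its round plate (diameter 132, top 66 mm high) on which the flask stands. On its -x side a black control panel, 120 x 170 mm, faces up and towards -x, normal 30 degrees from vertical; panel centre (dial axis) at x -133, y 0, z 38 mm
- dial (a joint): dial angle in rad, 0 to 4.2: 0 = pointer (white line on one end of the grip bar's top) straight down the slope (warmer's -x), growing clockwise seen facing the panel. Short white marks every 0.5 rad from 0.5 to 4.0, but the mark at 2.0 is long and broad (22 mm): the one to set. Friction about 0.03 Nm; stays where left
- dial_grip (a point): on the dial's axis at grip height, 37 mm above the panel along its normal; turns with the dial: z along the axis away from the panel, x along the grip bar, pointer at the -x end. Bar 42 mm long, 14 thick, 32 high, its top 7 mm above this point; below it a disc of diameter 44 on a base of diameter 68, 14 mm high together
- sugar_jar: bystander: white jar, diameter 60, 120 mm high, origin under its centre
- oil_bottle: bystander beside the control panel: bottle, diameter 44, 130 mm high, origin under its centre
- mug: bystander behind the warming plate: mug, diameter 80, 90 mm high, handle at its +y, origin under its centre
- bowl: bystander behind the stand: bowl, diameter 100, 45 mm high, origin under its centre
- salt: bystander in front of the stand: salt shaker, diameter 40, 68 mm high, origin under its centre
- spoon: bystander: spoon 150 mm long lying along its x, 14 mm high, origin under its centre
There are look-alikes about, which are no part of the job. Leave any orange or purple look-alike of the stopper alone.

How it is judged:
By the outcome, as a careful person would: the job done as asked, in the order asked, and still so for the second after the job is handed in, with the robot touching nothing.
It also fails if it takes over 70 s, if anything falls off the work surface, if the arm or the gripper's body presses on something with over 40 N, if the wrist force passes 120 N, or if a joint passes its speed limit or range.

## Robot

A 6-joint arm with a two-finger parallel gripper is mounted at the origin on the work surface. World frame = base frame: x ahead of the robot, y to its left, z up, the work surface at z = 0. Lengths are in m, angles in rad, forces in N, time in s.
With the tool pointing down it reaches from about 0.275 to 0.85 m from the base axis. Payload 5.2 kg.
Tool frame: the origin (TCP) lies midway between the tips of the shut fingers; the grasp point (between the pads) lies 19 mm behind it; z points along the fingers, y is the line along which they close (so a half turn about z gives the same grasp; the last joint's range is limited). The gripper opens to 85 mm and grips with 20 to 120 N. Pads are 22 mm wide; open, the fingers measure 114 mm over their backs; the gripper's body (76 mm by 85 mm) begins 54 mm behind the grasp point. The pads swing forward as they close: fully open they stand 13 mm farther back than shut.
Start: joints at [-1.429, 0.259, 1.535, -0, 1.348, -0.203], TCP at [0.186, -0.518, 0.231] pointing down, gripper open.
Joint ranges: [-3.14, 3.14], [-0.91, 2.08], [0.19, 2.58], [-1.22, 4.36], [0.22, 2.71], [-3.12, 3.12]. Speed limits (rad/s): [2.57, 2.57, 3.14, 3.14, 3.14, 3.14].

## Interface

Orientations are given as a rotation vector (axis times angle).
In Python, from rig import arm gives the robot as it stands. The module is installed in compiled form; this text tells all that it offers.
- The arm moves only by the tool apply_moves, never from a script. Its argument "deltas" is a list that holds one entry, the list of rows, each a list of 6 numbers: the shift along the tool's x, y, z in mm, then the turn, a rotation vector about the tool's x, y, z in degrees. A call has exactly 10 rows; each row is the pose to reach, as a shift and turn from the pose commanded when the call began, along the tool's axes at that moment; what a row does not reach only later rows make up. A row lasts 1/12 s, in which the tool goes at most 41.7 mm and 7.16 degrees, less where a joint would pass 70% of its speed; a pose out of reach is approached as far as the arm can. A call with a gripper value outside its range is refused whole. "claw" is the finger opening in mm, from 0 to 85.4, set as the call begins (left out, the last holds). The fingers move at their own pace and stop on an object; "squeeze" is the grip in N (left out, the last holds). Time passes only in rows, so rows that repeat a pose let the fingers close, or fill a call up. It gives the time, the measured TCP pose, the force, the opening and the grip force at its end, in the units of the state.
- arm.observe(): the state, without advancing time (a new reading comes with each control period).
- arm.read_camera(name): name is "scene" or "top" or "wrist"; returns (picture, depth): 400x640x3 uint8, red, green, blue; 400x640 float32, m along the optical axis (not along the pixel's ray), 0 where there is no reading.
- arm.get_calibration(name): a dict with "K" (3x3 intrinsics, pixels), "R" (3x3) and "t" (3): a world point X has camera coordinates R X + t; the wrist camera has in their place "hand_eye" (4x4, takes a point from camera to tool coordinates, whose origin is the TCP and whose axes are the flange's). Camera axes: x right, y down, z forward; pixel columns grow to the right and rows downward; lengths in m; the calibration is good to about 2 mm. The wrist camera is an equidistant fisheye: a pixel r from the principal point sees the ray r / f radians off the axis. A picture is of the moment at which its call begins: read the wrist's pose just before it. get_calibration takes no time and is no camera call.
- arm.finish_job(): hands the job in; it is judged then, once.
Trained networks look in the newest picture that a camera, given by its name, has taken for a name from the list of things; names that differ only in an ending like _2 or _b are one class to them, and where a whole thing is asked for, a point or a joint stands for the part that bears it (a point fixed in the world has none). Each returns a list of dicts, best first, with "p" (0 to 1); they miss things now and then, are a little off and sometimes report something else, mostly with a low value. They report only what shows in the picture. A call takes as long as a camera call. They do not tell look-alikes from the thing itself.
- arm.look_for(query, camera): "extent" ([left, top, right, bottom] in pixels, round what is visible of it).
The state is a dict: "time": time; "joint_positions": joint angles; "joint_velocities": joint speeds; "joint_torque": joint torques, N m; "position": TCP position; "orientation": TCP orientation; "contact_force": force on the tool from outside, world axes, zero at the start; "torque": the same for the moment, N m; "grip_width": finger opening in m; "gripper_force": force on a finger pad.
Only numpy, scipy, OpenCV 4.12 (cv2) and the standard library are available. Lean on these libraries where they do the work, as an engineer would, in place of code of your own. Each camera call takes 0.05 s, during which the arm holds its last target. There are 200 camera calls.

## Working session

There is one attempt and no reset: what is moved stays moved. The work goes in short steps, Python scripts to look and compute and a tool call to move; the robot and the scene stay as the last step left them, time stands still between calls to the robot, and variables do not carry over. Pictures are saved under pics/ and viewed, at most 10 in all, crops included, and the job is handed in when it is done.

Besides the shell and the picture viewer there is one more tool, called after "Call:" as name(argument=value, ...), one argument or row to a line, values as JSON. apply_moves: Moves the arm, as the interface text tells. Its arguments: {"type":"object","properties":{"deltas":{"type":"array"},"claw":{"type":"number"},"squeeze":{"type":"number"}},"required":["deltas"]}

```bash
mkdir -p pics; cat > h.py <<'E'
import numpy as np, cv2
from scipy.spatial.transform import Rotation as Rn
from rig import arm
def save(n,img): cv2.imwrite('pics/'+n+'.png',img[:,:,::-1])
def world(cam,depth,mask=None):
    c=arm.get_calibration(cam);K=c['K'];v,u=np.mgrid[:400,:640]
    p=np.stack([(u-K[0,2])/K[0,0]*depth,(v-K[1,2])/K[1,1]*depth,depth],-1)
    return (p-c['t'])@c['R']
def proj(cam,X):
    c=arm.get_calibration(cam);p=np.atleast_2d(X)@c['R'].T+c['t'];q=p@c['K'].T;return q[:,:2]/q[:,2:]
E
cat > a.py <<'E'
from h import *
ims=[]
for c in ['scene','top']:
    im,d=arm.read_camera(c);np.savez(c,im=im,d=d);ims.append(im)
    W=world(c,d)
    for q in ['stopper','tee_stopper','flat_stopper','stand','flask','warmer','dial','sugar_jar','oil_bottle','mug','salt','bowl','spoon']:
        for r in arm.look_for(q,c)[:3]:
            if r['p']<.2: continue
            e=np.array(r['extent']);u,v=int((e[0]+e[2])/2),int((e[1]+e[3])/2)
            print(c,q,round(r['p'],2),e.astype(int),W[min(v,399),min(u,639)].round(3))
    k=arm.get_calibration(c);print((-k['R'].T@k['t']).round(3),k['K'][0,0])
save('s',ims[0]);save('t',ims[1])
print(arm.observe()['orientation'])
E
python3 a.py
```

```text
scene stopper 0.71 [369 108 395 126] [0.596 0.434 0.032]
scene stopper 0.69 [344 121 363 145] [0.567 0.302 0.099]
scene stopper 0.65 [272 169 295 191] [0.454 0.13  0.042]
scene tee_stopper 0.7 [337 150 354 164] [0.573 0.24  0.078]
scene flat_stopper 0.78 [323 167 348 190] [0.584 0.16  0.097]
scene stand 0.97 [312 127 378 213] [0.588 0.208 0.073]
scene flask 0.64 [245 320 301 373] [ 0.661 -0.264  0.189]
scene warmer 0.85 [189 275 325 399] [ 0.631 -0.266  0.207]
scene dial 0.94 [216 293 237 315] [ 0.504 -0.212  0.064]
scene sugar_jar 0.75 [341 246 370 286] [ 0.724 -0.029  0.123]
scene oil_bottle 0.98 [261 256 284 286] [ 0.566 -0.11   0.098]
scene mug 0.94 [303 357 346 396] [ 0.756 -0.24   0.008]
scene salt 0.86 [300 139 318 165] [0.481 0.222 0.063]
scene bowl 0.65 [366 169 409 209] [0.694 0.242 0.01 ]
scene bowl 0.35 [217 293 235 317] [ 0.504 -0.213  0.062]
[ 0.832 -0.413  1.108] 496.8143260604604
top stopper 0.92 [179 239 198 270] [0.437 0.383 0.046]
top stopper 0.91 [164 180 179 206] [0.594 0.439 0.033]
top stopper 0.9 [276 234 296 267] [0.451 0.139 0.049]
top tee_stopper 0.86 [236 191 255 212] [0.568 0.237 0.095]
top flat_stopper 0.53 [267 188 283 210] [0.577 0.166 0.093]
top flask 0.62 [422 150 469 198] [ 0.634 -0.232  0.162]
top flask 0.35 [234 130 276 169] [0.719 0.23  0.001]
top warmer 0.92 [390 143 479 254] [ 0.588 -0.23   0.066]
top warmer 0.22 [200 181 293 220] [0.573 0.234 0.097]
top dial 0.44 [339 238 353 298] [ 0.41  -0.013  0.01 ]
top sugar_jar 0.69 [330 129 358 164] [0.703 0.001 0.121]
top oil_bottle 0.5 [373 199 395 221] [ 0.552 -0.096  0.117]
top mug 0.58 [416 110 467 152] [ 0.773 -0.264  0.009]
top salt 0.56 [235 234 260 250] [0.472 0.233 0.069]
top salt 0.28 [233 130 279 171] [0.712 0.227 0.009]
top bowl 0.85 [233 130 277 173] [0.713 0.23  0.002]
top spoon 0.72 [339 240 353 297] [ 0.408 -0.013  0.015]
[0.455 0.068 1.295] 495.7630287069903
[-3.09501731e+00 -5.38942384e-01  1.05603560e-05]
```

```bash
python3 - <<'E'
import cv2,numpy as np
s=cv2.imread('pics/s.png');t=cv2.imread('pics/t.png')
f=lambda i,a,b,c,d,k: cv2.resize(i[b:d,a:c],None,fx=k,fy=k,interpolation=cv2.INTER_CUBIC)
A=f(t,150,100,350,280,2);B=f(t,370,100,500,280,2);top=np.hstack([A,B])
C=f(s,180,250,320,362,2);D=f(s,260,100,410,212,2)
bot=np.hstack([C,D]);w=max(top.shape[1],bot.shape[1])
p=lambda i:cv2.copyMakeBorder(i,0,0,0,w-i.shape[1],0)
o=np.vstack([p(top),p(bot)]);print(o.shape);cv2.imwrite('pics/c1.png',o)
E
```

```text
(584, 660, 3)
```

View pics/c1.png

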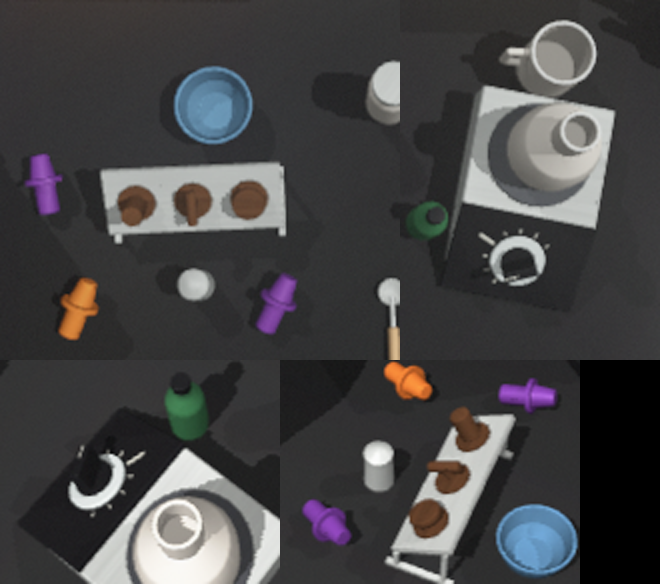

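The top view shows the stand at the left. The plain-grip stopper is in its left hole (crop ~(137,205)), with the tee in the middle and the flat one at the right. The warmer is at the right, with the dial at (518,262) and the long mark to its upper left at (486,239). Next I fit the poses.

```bash
cat > b.py <<'E'
from h import *
from scipy.optimize import least_squares
def load(c): z=np.load(c+'.npz');return z['im'],z['d'],world(c,z['d'])
def rect(P): 
    r=cv2.minAreaRect((P*1000).astype(np.float32));return np.round(r[0],1),np.round(r[1],1),round(r[2],1)
for c in ['top','scene']:
    im,d,W=load(c);g=im.astype(int).sum(2)/3;sat=im.max(2).astype(int)-im.min(2);ok=d>0
    X,Y,Z=W[...,0],W[...,1],W[...,2]
    # stand plate
    m=ok&(abs(X-.57)<.1)&(abs(Y-.23)<.16)&(g>110)&(sat<40)&(Z>.03)&(Z<.1)
    P=W[m];cen=np.median(P,0);
    for _ in range(5):
        c0=P.mean(0);n=np.linalg.svd(P-c0)[2][2];n*=np.sign(n[2]);P=P[abs((P-c0)@n)<.005]
    print(c,'stand n',n.round(3),'tilt',np.degrees(np.arccos(n[2])).round(1),'yaw of -x',np.degrees(np.arctan2(n[1],n[0])).round(1),len(P))
    yaw=np.arctan2(-n[1],-n[0]);ex=np.array([np.cos(yaw)*n[2],np.sin(yaw)*n[2],np.hypot(*n[:2])]);ey=np.cross(n,ex)
    q=np.c_[(P-c0)@ex,(P-c0)@ey];r=rect(q);print(' rect',r,'centre',(c0+ex*r[0][0]/1e3+ey*r[0][1]/1e3).round(4))
    # warmer top
    m=ok&(abs(X-.6)<.15)&(abs(Y+.24)<.15)&(abs(Z-.066)<.006)&(g>90)&(sat<40);P=W[m]
    print(' warmer top',rect(P[:,:2]),P[:,2].mean().round(4))
    m=ok&(abs(X-.47)<.13)&(abs(Y+.2)<.13)&(g<70)&(Z>.012)&(Z<.062)&(X<.57);P=W[m]
    for _ in range(8):
        c0=P.mean(0);n=np.linalg.svd(P-c0)[2][2];n*=np.sign(n[2]);P=P[abs((P-c0)@n)<.006]
    print(' panel n',n.round(3),np.degrees(np.arccos(n[2])).round(1),'yaw',np.degrees(np.arctan2(-n[1],-n[0])).round(1),len(P),c0.round(3))
    # flask rim
    m=ok&(abs(X-.64)<.07)&(abs(Y+.24)<.07)&(Z>.205)&(Z<.222);P=W[m]
    f=least_squares(lambda p:np.hypot(P[:,0]-p[0],P[:,1]-p[1])-p[2],[P[:,0].mean(),P[:,1].mean(),.02],loss='soft_l1',f_scale=.002)
    print(' rim',f.x.round(4),'z',np.median(P[:,2]).round(4),len(P))
    # belly circle at z 0.1..0.13
    # dial bar/dark points high above panel
    m=ok&(abs(X-.47)<.08)&(abs(Y+.22)<.08)&(Z>.055)&(Z<.11)&(g<80);P=W[m];print(' bar',P.mean(0).round(4),P.max(0).round(3),len(P))
    # stopper
    m=ok&(abs(X-.57)<.07)&(abs(Y-.30)<.05)&(im[...,0].astype(int)-im[...,2]>25)&(Z>.05);P=W[m];print(' stopper pts',P.mean(0).round(4),P.min(0).round(3),P.max(0).round(3),len(P))
E
python3 b.py
```

```text
top stand n [-0.424 -0.029  0.905] tilt 25.2 yaw of -x -176.2 1029
 rect (array([-13.8,   1.2]), array([220.2,  80.1]), 89.4) centre [0.5812 0.2401 0.0683]
 warmer top (array([ 617.2, -237. ]), array([168.6, 276. ]), 79.5) 0.0632
 panel n [-0.484  0.091  0.87 ] 29.5 yaw -10.6 1754 [ 0.511 -0.217  0.037]
 rim [ 0.6466 -0.2499  0.0204] z 0.2104 130
 bar [ 0.5259 -0.2398  0.0637] [ 0.55  -0.148  0.085] 410
 stopper pts [0.5689 0.3007 0.0865] [0.542 0.25  0.061] [0.592 0.332 0.114] 310
scene stand n [-0.357 -0.037  0.933] tilt 21.0 yaw of -x -174.0 691
 rect (array([-0.1, -0.7]), array([225.2,  67.4]), 79.4) centre [0.5975 0.2418 0.0783]
 warmer top (array([ 617.3, -237.2]), array([168.6, 283.3]), 79.3) 0.063
 panel n [-0.488  0.091  0.868] 29.7 yaw -10.6 1670 [ 0.507 -0.221  0.039]
 rim [ 0.646  -0.2496  0.0203] z 0.2121 201
 bar [ 0.5232 -0.2356  0.0647] [ 0.55  -0.143  0.086] 709
 stopper pts [0.5676 0.3022 0.0889] [0.541 0.25  0.061] [0.591 0.332 0.116] 285
```

```bash
cat >> h.py <<'E'
def pose():
    s=arm.observe();return np.array(s['position']),Rn.from_rotvec(s['orientation']).as_matrix(),s
def Rz(a): return Rn.from_euler('z',a,degrees=True).as_matrix()
def delta(p,R):
    p0,R0,_=pose();return ((p-p0)@R0*1e3).round(1),np.degrees(Rn.from_matrix(R0.T@R).as_rotvec()).round(1)
def frame(z,y):   # tool z, approx tool y
    z=z/np.linalg.norm(z);y=y-z*(y@z);y/=np.linalg.norm(y);return np.c_[np.cross(y,z),y,z]
RIM=np.array([.6463,-.2498,.211]);WY=-10.5
DB=np.r_[RIM[:2],0]+Rz(WY)@[-.133,0,.038];DN=Rz(WY)@[-.5,0,3**.5/2]
DX=Rz(WY)@[-3**.5/2,0,-.5]   # down slope = pointer at 0
E
cat > c.py <<'E'
from h import *
from scipy.optimize import minimize
z=np.load('top.npz');im=z['im'].astype(int)
g=im.sum(2)/3;sat=im.max(2)-im.min(2);mask=((g>110)&(sat<40))|((im[...,0]-im[...,2]>25)&(im[...,0]<150));mask[:, :195]=0;mask[:,300:]=0;mask[:178]=0;mask[230:]=0
M=cv2.GaussianBlur(mask.astype(np.float32),(0,0),.7)
def sp(x):
    R=Rz(x[2])@Rn.from_euler('y',-30,degrees=True).as_matrix();c=np.r_[x[:2],0]+Rz(x[2])@[-.05,0,.065];return R,c
def cost(x):
    R,c=sp(x);P=c+np.array([[sx*.0425,sy*.11,0] for sx,sy in((-1,-1),(1,-1),(1,1),(-1,1))])@R.T
    q=proj('top',P);I=np.zeros((400,640),np.float32);cv2.fillPoly(I,[np.round((q-0)*256).astype(np.int32)],1,shift=8)
    return ((cv2.GaussianBlur(I,(0,0),.7)-M)**2).sum()
best=min((minimize(cost,[a,.235,y],method='Nelder-Mead',options=dict(initial_simplex=[[a,.235,y],[a+.01,.235,y],[a,.245,y],[a,.235,y+3]])) for a in(.61,.63) for y in (0,4)),key=lambda r:r.fun)
R,c=sp(best.x);print(best.x.round(4),best.fun,M.sum(),'centre',c.round(4))
h=c+R@[0,.07,0];print('hole',h.round(4),'axis',R[:,2].round(3),'grip top',(h+.046*R[:,2]).round(4))
print(proj('top',[h,h+.046*R[:,2]]).round(1),proj('scene',[h,h+.046*R[:,2]]).round(1))
print('dial',DB.round(4),DN.round(3))
p,R0,s=pose();print(p,R0.round(2))
z=-DN;Rt=frame(z,R0[:,1]);print(delta(DB+.17*DN,Rt))
E
python3 c.py
```

```text
[0.6285 0.2423 3.2709] 63.769500732421875 2912.0 centre [0.5786 0.2394 0.065 ]
hole [0.5746 0.3093 0.065 ] axis [-0.499 -0.029  0.866] grip top [0.5516 0.308  0.1048]
[[218.7 200.2]
 [215.7 208.1]] [[356.8 140.1]
 [349.4 127.8]]
dial [ 0.5155 -0.2256  0.038 ] [-0.492  0.091  0.866]
[ 0.18592973 -0.51762023  0.23130161] [[ 0.94  0.34 -0.  ]
 [ 0.34 -0.94  0.  ]
 [-0.   -0.   -1.  ]]
(array([ 335.5, -206.3,   46.1]), array([-14.3,  26.4,   3.4]))
```

Call:
apply_moves(
  deltas=[
    [[35,-20,5,-1.5,3,0.4],[70,-42,10,-3,6,0.8],[105,-64,15,-5,9,1.2],[140,-86,20,-7,13,1.6],[175,-108,25,-8,16,2],[210,-130,29,-10,19,2.5],[250,-155,34,-11,22,3],[300,-185,41,-13,24.5,3.2],[335,-206,46,-14.3,26.4,3.4],[335,-206,46,-14.3,26.4,3.4]],
  ],
  claw=60,
  squeeze=40,
)

```text
time: 2.23
position: [0.4311, -0.2058, 0.1838]
orientation: [2.858, 0.408, 0.736]
contact_force: [0.4, 0.3, -1.0]
grip_width: 0.06
gripper_force: 0.0
```

```bash
cat >> h.py <<'E'
def wpix(X,p,R,k=None):
    k=k or arm.get_calibration('wrist');H=k['hand_eye'];K=k['K']
    t=(np.atleast_2d(X)-p)@R;c=(t-H[:3,3])@H[:3,:3]
    r=np.hypot(c[:,0],c[:,1]);th=np.arctan2(r,c[:,2]);s=th/np.maximum(r,1e-9)
    return np.c_[K[0,2]+K[0,0]*c[:,0]*s,K[1,2]+K[1,1]*c[:,1]*s]
def rectify(im,p,R,o,ex,ey,half,n):
    g=np.linspace(-half,half,n);U,V=np.meshgrid(g,g)
    X=o+U[...,None]*ex-V[...,None]*ey
    q=wpix(X.reshape(-1,3),p,R).reshape(n,n,2).astype(np.float32)
    return cv2.remap(im,q[...,0],q[...,1],cv2.INTER_CUBIC)
E
cat > d.py <<'E'
from h import *
p,R,s=pose();im,d=arm.read_camera('wrist');np.savez('w1',im=im,d=d,p=p,R=R)
k=arm.get_calibration('wrist');print(k['hand_eye'].round(3),k['K'].round(1),p.round(4),delta(DB+.17*DN,R))
ey=-DX;ex=np.cross(ey,DN)   # facing panel: up = up-slope, right
print(arm.look_for('dial','wrist')[:2],wpix([DB,DB+.044*DN],p,R))
a=rectify(im,p,R,DB,ex,ey,.065,390);b=rectify(im,p,R,DB+.044*DN,ex,ey,.065,390)
cv2.circle(b,(195,195),3,(255,0,0),1);cv2.circle(a,(195,195),3,(255,0,0),1)
save('dial1',np.hstack([a,b]))
E
python3 d.py
```

```text
[[-0.    -0.961 -0.277  0.069]
 [ 1.    -0.    -0.     0.   ]
 [ 0.    -0.277  0.961 -0.142]
 [ 0.     0.     0.     1.   ]] [[309.7   0.  319.1]
 [  0.  309.7 197.3]
 [  0.    0.    1. ]] [ 0.4311 -0.2058  0.1838] (array([-1.4,  6. , -0.9]), array([-0.1,  0. ,  0.1]))
[{'extent': [95.5, 162.8, 137.7, 295.5], 'p': 0.65}, {'extent': [0.0, 115.1, 10.7, 144.0], 'p': 0.64}] [[323.90350501 178.36350725]
 [324.47662669 189.0112545 ]]
```

View pics/dial1.png

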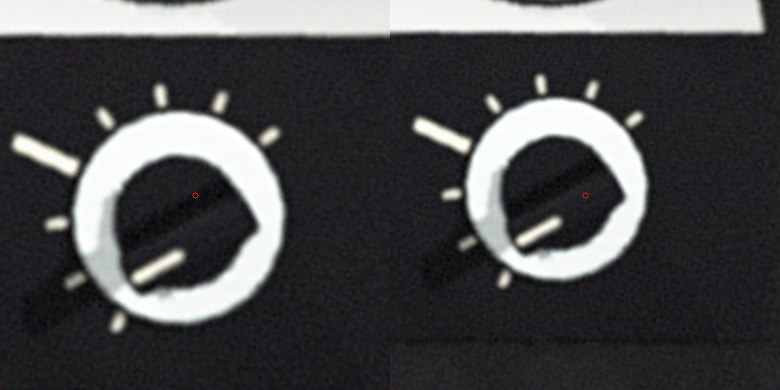

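The rectified view shows the pointer at the lower left, between the 0.5 and 1.0 marks, and the long mark at the upper left. The dial centre is about 5 mm off my estimate, so I'm checking whether the arm was still settling.

```bash
cat > e.py <<'E'
from h import *
p,R,s=pose();print(p.round(4),np.abs(s['joint_velocities']).max())
im,d=arm.read_camera('wrist');p2,R2,_=pose();print(p2.round(4))
ey=-DX;ex=np.cross(ey,DN)
def ring(img,h):  # white ring centre in rectified image, px 1/3 mm
    g=img.max(2) if img.ndim==3 else img
    m=(g>150).astype(np.uint8);n,l,st,ce=cv2.connectedComponentsWithStats(m)
    for i in range(1,n):
        if st[i,4]>6000 and st[i,1]>40:
            c=cv2.findContours((l==i).astype(np.uint8),0,1)[0];c=max(c,key=len);e=cv2.minEnclosingCircle(c);print('h',h,'ctr mm',((e[0][0]-194.5)/3).round(1) if hasattr(e[0][0],'round') else round((e[0][0]-194.5)/3,1),round(-(e[0][1]-194.5)/3,1),'diam',round(e[1]*2/3,1))
    ms=[ce[i] for i in range(1,n) if 15<st[i,4]<900]
    return ms
for h in (0,.008,.012):
    ms=ring(rectify(im,p,R,DB+h*DN,ex,ey,.065,390),h)
    if h==0: print(((np.array(ms)-194.5)/3*[1,-1]).round(1).tolist())
T=np.load('top.npz')['im'];S=np.load('scene.npz')['im']
for c,I in(('top',T),('scene',S)):
    for h in (.008,.012):
        g=np.linspace(-.065,.065,390);U,V=np.meshgrid(g,g);X=DB+h*DN+U[...,None]*ex-V[...,None]*ey
        q=proj(c,X.reshape(-1,3)).reshape(390,390,2).astype(np.float32);print(c);ring(cv2.remap(I,q[...,0],q[...,1],cv2.INTER_CUBIC),h)
E
python3 e.py
```

```text
[ 0.4321 -0.2063  0.1845] 0.07630167212211618
[ 0.432  -0.2084  0.1852]
h 0 ctr mm -5.4 -7.3 diam 70.5
[[-11.3, 33.1], [8.4, 31.0], [-29.9, 25.5], [24.7, 19.4], [-45.8, -9.6], [-12.3, -24.1], [-40.3, -28.7], [-25.4, -42.5]]
h 0.008 ctr mm -6.1 -5.6 diam 68.7
h 0.012 ctr mm -6.5 -4.7 diam 67.8
top
h 0.008 ctr mm -7.1 -3.4 diam 68.6
top
h 0.012 ctr mm -8.1 -1.7 diam 68.4
scene
h 0.008 ctr mm -6.5 -5.1 diam 70.8
scene
h 0.012 ctr mm -5.8 -0.6 diam 70.4
```

```bash
cat >> h.py <<'E'
EY=-DX;EX=np.cross(EY,DN);DB=DB-.0062*EX-.0052*EY
E
cat > f.py <<'E'
from h import *
a=1.05;b=-np.sin(a)*EX-np.cos(a)*EY;t=np.cross(DN,b)
p,R,s=pose();print(p,np.round(s['joint_positions'],2),'DB',DB.round(4))
for sg in(1,-1):
    Rt=frame(-DN,sg*t);print([delta(DB+h*DN,Rt) for h in(.1,.021)])
E
python3 f.py
```

```text
[ 0.43204384 -0.2084395   0.18523295] [-0.96 -0.09  2.18  0.55  0.75 -0.03] DB [ 0.5122 -0.2186  0.0354]
[(array([-2.5, -6.2, 70.1]), array([-0.2,  0. , 87.1])), (array([ -2.6,  -6. , 149.1]), array([-0.2,  0. , 87.1]))]
[(array([-2.5, -6.2, 70.1]), array([ -0. ,  -0.2, -92.9])), (array([ -2.6,  -6. , 149.1]), array([ -0. ,  -0.2, -92.9]))]
```

Call:
apply_moves(
  deltas=[
    [[0,-1,6,0,0,-7],[0,-1,12,0,0,-14],[-1,-2,18,0,0,-21],[-1,-3,24,0,0,-28],[-1,-3,30,0,0,-35],[-2,-4,36,0,0,-42],[-2,-5,42,0,0,-49],[-2,-6,48,0,0,-56],[-2.5,-6.2,54,0,0,-63],[-2.5,-6.2,60,0,0,-70]],
  ],
  claw=50,
)

```text
time: 3.22
position: [0.4577, -0.2129, 0.131]
orientation: [1.956, 1.841, 0.425]
contact_force: [0.5, 0.1, -0.5]
grip_width: 0.0499
gripper_force: 0.0
```

Call:
apply_moves(
  deltas=[
    [[0,0,3,0,0,-7],[0,0,6,0,0,-14],[0,0,10,0,0,-21],[0,0,10,0,0,-23],[0,0,10,0,0,-23],[0,0,10,0,0,-23],[0,0,10,0,0,-23],[0,0,10,0,0,-23],[0,0,10,0,0,-23],[0,0,10,0,0,-23]],
  ],
)

```text
time: 4.05
position: [0.4625, -0.2119, 0.1223]
orientation: [1.534, 2.161, 0.3]
contact_force: [-0.5, -0.1, -0.4]
grip_width: 0.0494
gripper_force: 0.0
```

```bash
cat > g.py <<'E'
from h import *
p,R,s=pose();im,d=arm.read_camera('wrist');np.savez('w2',im=im,d=d,p=p,R=R)
print(p.round(4),'rel',((p-DB)@np.c_[EX,EY,DN]*1e3).round(1))
a=rectify(im,p,R,DB,EX,EY,.065,390);b=rectify(im,p,R,DB+.044*DN,EX,EY,.065,390)
cv2.circle(b,(195,195),3,(255,0,0),1);cv2.circle(a,(195,195),3,(255,0,0),1)
save('dial2',np.hstack([a,b]))
a=1.05;t=np.cross(DN,-np.sin(a)*EX-np.cos(a)*EY);print(delta(DB+.021*DN,frame(-DN,-t)))
E
python3 g.py
```

```text
[ 0.4625 -0.2119  0.1223] rel [2.400e+00 1.000e-01 1.003e+02]
(array([ 2. ,  1. , 79.3]), array([ 0. , -0. , -0.1]))
```

View pics/dial2.png

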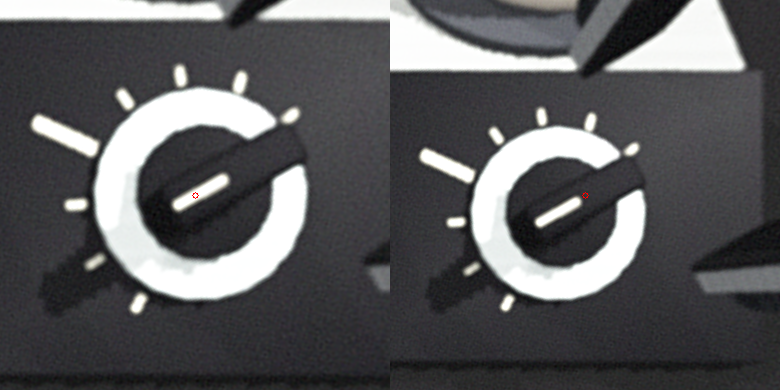

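The bar is centred within about 1 mm, with the pointer at about 1.06 rad. Now I descend and grip.

Call:
apply_moves(
  deltas=[
    [[1,0.5,15,0,0,0],[2,1,30,0,0,0],[2,1,45,0,0,0],[2,1,58,0,0,0],[2,1,68,0,0,0],[2,1,75,0,0,0],[2,1,79,0,0,0],[2,1,79,0,0,0],[2,1,79,0,0,0],[2,1,79,0,0,0]],
  ],
)

```text
time: 4.93
position: [0.5017, -0.2167, 0.0541]
orientation: [1.534, 2.161, 0.3]
contact_force: [1.6, 0.7, 0.3]
grip_width: 0.0501
gripper_force: 0.0
```

Call:
apply_moves(
  deltas=[
    [[0,0,0,0,0,0],[0,0,0,0,0,0],[0,0,0,0,0,0],[0,0,0,0,0,0],[0,0,0,0,0,0],[0,0,0,0,0,0],[0,0,0,0,0,0],[0,0,0,0,0,0],[0,0,0,0,0,0],[0,0,0,0,0,0]],
  ],
  claw=5,
  squeeze=40,
)

```text
time: 5.77
position: [0.5019, -0.2168, 0.0543]
orientation: [1.533, 2.161, 0.3]
contact_force: [-3.0, 2.1, 5.3]
grip_width: 0.0131
gripper_force: 40.8
```

```bash
cat > k.py <<'E'
from h import *
p,R,s=pose();b=R[:,0]  # bar along tool x
for sg in(1,-1):
    v=sg*b;print('angle',round(np.arctan2(-(v@EX),-(v@EY)),3))
print('rel',((p-DB)@np.c_[EX,EY,DN]*1e3).round(1),s['grip_width'],s['gripper_force'],s['contact_force'],s['torque'],np.round(s['joint_positions'],2))
E
python3 k.py
```

```text
angle 1.051
angle -2.091
rel [ 0.   0.3 21.7] 0.01311150271927188 40.799560546875 [-2.96508559  2.0599018   5.28010261] [0.13291599 0.18723373 0.03343011] [-0.81  0.28  2.21  0.96  0.37 -2.01]
```

Call:
apply_moves(
  deltas=[
    [[0,0,0,0,0,6],[0,0,0,0,0,12],[0,0,0,0,0,18],[0,0,0,0,0,24],[0,0,0,0,0,30],[0,0,0,0,0,36],[0,0,0,0,0,42],[0,0,0,0,0,48],[0,0,0,0,0,54.4],[0,0,0,0,0,54.4]],
  ],
)

```text
time: 6.6
position: [0.5013, -0.2167, 0.054]
orientation: [2.455, 1.265, 0.586]
contact_force: [-4.7, 0.6, 6.2]
grip_width: 0.0132
gripper_force: 41.2
```

Call:
apply_moves(
  deltas=[
    [[0,0,0,0,0,0],[0,0,0,0,0,0],[0,0,0,0,0,0],[0,0,0,0,0,0],[0,0,0,0,0,0],[0,0,0,0,0,0],[0,0,0,0,0,0],[0,0,0,0,0,0],[0,0,0,0,0,0],[0,0,0,0,0,0]],
  ],
  claw=50,
)

```text
time: 7.43
position: [0.5017, -0.2167, 0.0537]
orientation: [2.451, 1.272, 0.584]
contact_force: [0.3, -0.1, -0.9]
grip_width: 0.05
gripper_force: 0.0
```

```bash
python3 k.py
```

```text
angle 2.001
angle -1.141
rel [-0.  -0.1 21.2] 0.05000228697242562 0.0 [ 0.27442408 -0.09377939 -0.94226566] [ 0.03172523  0.24663288 -0.07467692] [-0.81  0.28  2.21  0.96  0.37 -1.06]
```

Call:
apply_moves(
  deltas=[
    [[0,0,-10,0,0,0],[0,0,-25,0,0,0],[0,0,-45,0,0,0],[0,0,-65,0,0,0],[0,0,-85,0,0,0],[0,0,-105,0,0,0],[0,0,-120,0,0,0],[0,0,-130,0,0,0],[0,0,-130,0,0,0],[0,0,-130,0,0,0]],
  ],
)

```text
time: 8.27
position: [0.4378, -0.2052, 0.1668]
orientation: [2.449, 1.271, 0.584]
contact_force: [0.6, 0.1, -0.6]
grip_width: 0.05
gripper_force: 0.0
```

```bash
sed -i 's/dial2/dial3/;s/w2/w3/' g.py; python3 g.py
```

```text
[ 0.4378 -0.2052  0.1668] rel [  0.4   0.2 151.6]
(array([1.0e-01, 2.0e-01, 1.3e+02]), array([  0. ,  -0. , -54.5]))
```

View pics/dial3.png

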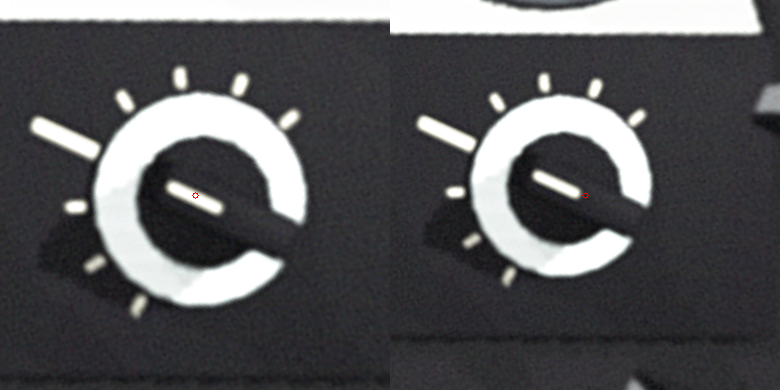

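```bash
cat >> h.py <<'E'
SA=Rz(3.27)@[-.5,0,3**.5/2];SH=np.array([.5746,.3093,.065]);SUP=Rz(3.27)@[3**.5/2,0,.5];SY=Rz(3.27)[:,1]
RG=frame(-SA,SUP)
E
cat > m.py <<'E'
from h import *
z=np.load('w3.npz')
for h,box in((.044,(110,220,150,230)),(0,(20,110,100,165))):
    b=rectify(z['im'],z['p'],z['R'],DB+h*DN,EX,EY,.065,390).min(2)
    n,l,st,ce=cv2.connectedComponentsWithStats((b>140).astype(np.uint8))
    for i in range(1,n):
        if 150<st[i,4]<2000 and st[i,2]>30:
            yx=np.argwhere(l==i)[:,::-1].astype(float);yx=(yx-194.5)*[1,-1];c=yx.mean(0);v=np.linalg.svd(yx-c)[2][0];v*=np.sign(-v[0])
            print(h,'ctr',c/3,'dir angle',np.arctan2(-v[0],-v[1]),'radial',np.arctan2(-c[0],-c[1]))
print(delta(SH+.15*SA,RG), RG.round(2))
E
python3 m.py
```

```text
0.044 ctr [-46.10140118  20.42551622] dir angle 2.0022565365688276 radial 1.9878608870957968
0.044 ctr [-9.42704403  3.51761006] dir angle 2.0034296588392184 radial 1.9279355816675232
0 ctr [-43.18855084  19.00787297] dir angle 2.002846905634848 radial 1.9853984565337854
0 ctr [ 0.01044505 -0.8982743 ] dir angle 2.0057798220248992 radial -0.01162738295638387
(array([ 460.5, -225.8,  -40.8]), array([  1.5,   6.8, -36.5])) [[-0.06  0.86  0.5 ]
 [ 1.    0.05  0.03]
 [-0.    0.5  -0.87]]
```

Dial set: pointer 2.003 against mark 2.002. Now on to the stopper.

Call:
apply_moves(
  deltas=[
    [[35,-17,-8,0.1,0.6,-3],[72,-35,-16,0.2,1.2,-6],[109,-53,-24,0.4,1.8,-9],[146,-71,-30,0.5,2.4,-12],[183,-89,-36,0.6,3,-15],[220,-107,-40,0.7,3.5,-18],[257,-125,-41,0.8,4,-21],[294,-143,-41,1,4.5,-24],[331,-161,-41,1.1,5,-27],[368,-179,-41,1.2,5.5,-30]],
  ],
  claw=48,
)

```text
time: 9.15
position: [0.4835, 0.2057, 0.1962]
orientation: [1.989, 1.876, 0.543]
contact_force: [1.0, -1.3, 0.2]
grip_width: 0.0482
gripper_force: 0.0
```

```bash
python3 -c "
from h import *
print(delta(SH+.15*SA,RG),delta(SH+.11*SA,RG))"
```

```text
(array([99.9,  7.4, 10. ]), array([ 0.2,  1.2, -6.3])) (array([100.7,   7.2,  50. ]), array([ 0.2,  1.2, -6.3]))
```

Call:
apply_moves(
  deltas=[
    [[25,2,2,0,0.3,-1.5],[50,4,5,0.1,0.6,-3],[75,6,8,0.2,1,-4.5],[90,7,10,0.2,1.2,-6.3],[100,7,10,0.2,1.2,-6.3],[100,7,10,0.2,1.2,-6.3],[100,7,10,0.2,1.2,-6.3],[100,7,10,0.2,1.2,-6.3],[100,7,10,0.2,1.2,-6.3],[100,7,10,0.2,1.2,-6.3]],
  ],
)

```text
time: 9.98
position: [0.5004, 0.3012, 0.1958]
orientation: [1.881, 1.981, 0.532]
contact_force: [0.2, 0.1, 0.0]
grip_width: 0.0478
gripper_force: 0.0
```

```bash
cat > n.py <<'E'
from h import *
p,R,s=pose();im,d=arm.read_camera('wrist');np.savez('w4',im=im,d=d,p=p,R=R);print(p.round(4),delta(SH+.15*SA,RG))
L=[]
for h in (.006,.046):
    a=rectify(im,p,R,SH+h*SA,-SY,SUP,.065,390);b=a.copy()
    for r in ((24,) if h<.01 else (13.5,)): cv2.circle(a,(195,195),int(r*3),(0,255,0),1)
    L.append(a)
save('st1',np.hstack(L))
E
python3 n.py
```

```text
[0.5004 0.3012 0.1958] (array([ 3.8, -1. ,  0.7]), array([ 0.1,  0.1, -0.3]))
```

View pics/st1.png

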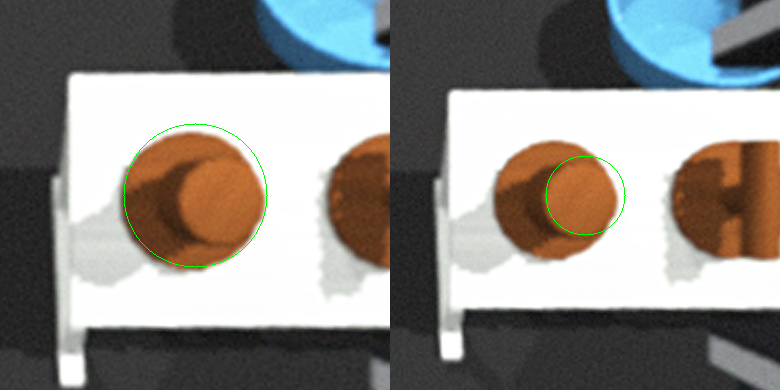

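The stopper is within about 1–2 mm of the prediction. Now I descend along its axis.

Call:
apply_moves(
  deltas=[
    [[1,-0.5,10,0,0,0],[2,-1,25,0,0,0],[3,-1.5,40,0,0,0],[3,-2,55,0,0,0],[3,-2,70,0,0,0],[3,-2,80,0,0,0],[3,-2,85,0,0,0],[3,-2,85,0,0,0],[3,-2,85,0,0,0],[3,-2,85,0,0,0]],
  ],
)

```text
time: 10.87
position: [0.5412, 0.3073, 0.1221]
orientation: [1.88, 1.981, 0.534]
contact_force: [0.2, 0.5, 0.7]
grip_width: 0.0478
gripper_force: 0.0
```

```bash
python3 -c "
from h import *
print(delta(SH+.01*SA-.0015*SUP+.0005*SY,RG))"
```

```text
(array([ 0.7, -1.2, 56.1]), array([ 0.1,  0.1, -0.2]))
```

Call:
apply_moves(
  deltas=[
    [[0.5,-1,10,0,0,0],[0.5,-1,20,0,0,0],[0.5,-1,30,0,0,0],[0.5,-1,40,0,0,0],[0.5,-1,48,0,0,0],[0.5,-1,53,0,0,0],[0.5,-1,56,0,0,0],[0.5,-1,56,0,0,0],[0.5,-1,56,0,0,0],[0.5,-1,56,0,0,0]],
  ],
)

```text
time: 11.7
position: [0.5683, 0.3092, 0.0728]
orientation: [1.88, 1.981, 0.533]
contact_force: [0.2, 1.2, -0.7]
grip_width: 0.0478
gripper_force: 0.0
```

Call:
apply_moves(
  deltas=[
    [[0,0,0,0,0,0],[0,0,0,0,0,0],[0,0,0,0,0,0],[0,0,0,0,0,0],[0,0,0,0,0,0],[0,0,0,0,0,0],[0,0,0,0,0,0],[0,0,0,0,0,0],[0,0,0,0,0,0],[0,0,0,0,0,0]],
  ],
  claw=10,
  squeeze=40,
)

```text
time: 12.53
position: [0.5682, 0.3093, 0.0731]
orientation: [1.879, 1.981, 0.534]
contact_force: [-4.1, -0.7, 6.2]
grip_width: 0.0259
gripper_force: 39.2
```

```bash
python3 -c "
from h import *
p,R,s=pose();print('offset along axis',(p-SH)@SA,(p-SH)@SUP,(p-SH)@SY)
Rv=frame(np.array([0,0,-1.]),R[:,1]);print(delta(p+.08*SA,R),delta(p,Rv),s['joint_positions'])"
```

```text
offset along axis 0.010227972823964232 -0.0014242291985588525 0.0003772911970887053
(array([ -0.1,   0.2, -80. ]), array([0., 0., 0.])) (array([0., 0., 0.]), array([30.1, -0. ,  0. ])) [ 0.42732188  0.40155001  1.91826998 -0.52593053  0.3730048   0.82347524]
```

Call:
apply_moves(
  deltas=[
    [[0,0,-5,0,0,0],[0,0,-15,0,0,0],[0,0,-30,0,0,0],[0,0,-50,0,0,0],[0,0,-70,0,0,0],[0,0,-90,0,0,0],[0,0,-110,0,0,0],[0,0,-130,0,0,0],[0,0,-145,0,0,0],[0,0,-150,0,0,0]],
  ],
)

```text
time: 13.37
position: [0.4926, 0.3057, 0.2052]
orientation: [1.878, 1.981, 0.538]
contact_force: [-0.1, -0.7, -0.7]
grip_width: 0.0262
gripper_force: 39.3
```

```bash
cat > o.py <<'E'
from h import *
p,R,s=pose();print(s['grip_width'],s['gripper_force'])
Rv=frame(np.array([0,0,-1.]),R[:,1]);t=np.r_[RIM[:2],.30];print(delta(t,Rv),delta(np.r_[p[:2]+[0.02,-.06],.3],Rv))
E
python3 o.py
```

```text
0.026195469715323636 39.30337965488434
(array([-562.7,  155.2,  -20.7]), array([30.3, -0.2,  0. ])) (array([-60.8,  62.3, -73.5]), array([30.3, -0.2,  0. ]))
```

Call:
apply_moves(
  deltas=[
    [[-8,10,-14,6,0,0],[-20,24,-30,12,0,0],[-34,38,-46,18,-0.1,0],[-48,51,-61,24,-0.1,0],[-62,63,-73,30,-0.2,0],[-95,69,-70,30.3,-0.2,0],[-130,75,-66,30.3,-0.2,0],[-167,82,-62,30.3,-0.2,0],[-204,89,-58,30.3,-0.2,0],[-241,96,-54,30.3,-0.2,0]],
  ],
)

```text
time: 14.2
position: [0.5619, 0.0657, 0.2964]
orientation: [-2.162, -2.278, 0.008]
contact_force: [0.8, 0.6, -0.9]
grip_width: 0.026
gripper_force: 39.6
```

```bash
python3 o.py
```

```text
0.026027192534055124 39.5752090215683
(array([-319.5,   67.7,   -3.1]), array([-0.3,  0.1,  0. ])) (array([-61. ,  16.8,  -3.5]), array([-0.3,  0.1,  0. ]))
```

Call:
apply_moves(
  deltas=[
    [[-30,7,0,0,0,0],[-65,15,0,0,0,0],[-100,23,0,0,0,0],[-137,31,0,0,0,0],[-174,39,0,0,0,0],[-210,48,0,0,0,0],[-240,58,0,0,0,0],[-258,65,0,-0.2,0,0],[-265,68,0,-0.3,0,0],[-265,68,0,-0.3,0,0]],
  ],
)

```text
time: 15.03
position: [0.6435, -0.1955, 0.2961]
orientation: [2.165, 2.275, -0.002]
contact_force: [-0.7, 0.8, -0.2]
grip_width: 0.0263
gripper_force: 39.6
```

```bash
cat > q.py <<'E'
from h import *
import sys
arm.read_camera('wrist')
p,R,s=pose();im,d=arm.read_camera('wrist');print(p.round(4),R[:,2].round(4))
X,Y=np.array([1.,0,0]),np.array([0,1.,0]);L=[]
a=rectify(im,p,R,RIM,X,Y,.065,390);cv2.circle(a,(195,195),int(22.5*3),(0,255,0),1);cv2.circle(a,(195,195),int(18.5*3),(255,0,0),1)
p0=p-np.array([0,0,.0102]);S=p0-[0,0,.03]
b=cv2.resize(im,(640,400))
for o,r in((p0,.024),(S,.011),(RIM,.0225)):
    t=np.linspace(0,2*np.pi,60);q=wpix(o+np.c_[r*np.cos(t),r*np.sin(t),0*t],p,R);cv2.polylines(b,[q.round().astype(np.int32)],True,(0,255,0),1)
c=wpix(RIM,p,R)[0].astype(int);c=np.clip(c,[200,195],[440,205]);b=b[c[1]-195:c[1]+195,c[0]-195:c[0]+195];b=cv2.resize(b,(390,390))
save(sys.argv[1],np.hstack([a,b]))
E
python3 q.py f1
```

```text
[ 0.6432 -0.1938  0.2965] [ 1.0e-04 -1.5e-03 -1.0e+00]
```

View pics/f1.png

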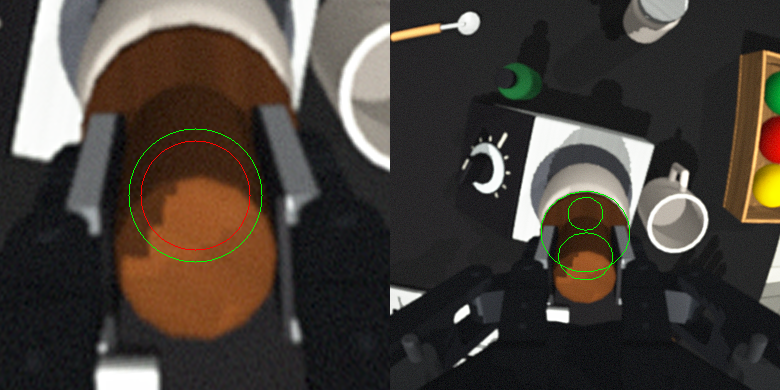

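The stopper outline fits the prediction, but the stopper hides the mouth. I'll pass over to the far side for a clear look at the rim.

Call:
apply_moves(
  deltas=[
    [[-20,0,0,0,0,0],[-45,0,0,0,0,0],[-70,0,0,0,0,0],[-95,0,0,0,0,0],[-115,0,0,0,0,0],[-130,0,0,0,0,0],[-136,0,0,0,0,0],[-136,0,0,0,0,0],[-136,0,0,0,0,0],[-136,0,0,0,0,0]],
  ],
)

```text
time: 15.97
position: [0.6508, -0.3276, 0.2983]
orientation: [2.159, 2.278, -0.001]
contact_force: [1.2, 1.5, 0.1]
grip_width: 0.026
gripper_force: 39.6
```

```bash
python3 q.py f2
```

```text
[ 0.6508 -0.3277  0.2984] [ 0.0019 -0.0025 -1.    ]
```

View pics/f2.png

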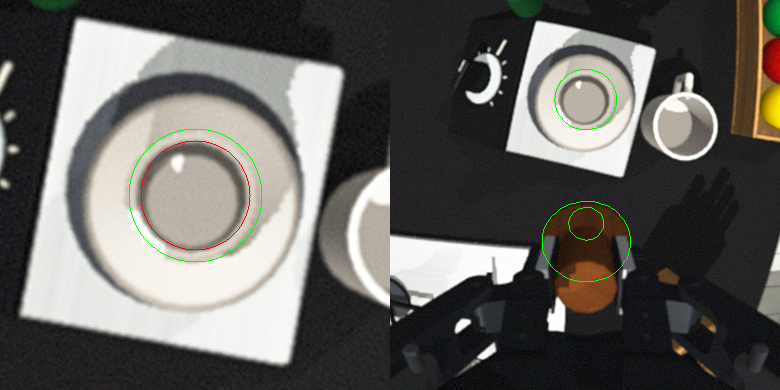

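The mouth coincides with the projected circle, so the rim estimate is good to about 1 mm. Going back over it.

```bash
cat > r.py <<'E'
from h import *
p,R,s=pose();Rv=frame(np.array([0,0,-1.]),R[:,1]);print(p.round(4))
for z in(.29,.2215):print(delta(np.r_[RIM[:2],z],Rv))
print(s['contact_force'].round(1) if hasattr(s['contact_force'],'round') else s['contact_force'],s['grip_width'])
E
python3 r.py
```

```text
[ 0.6508 -0.3279  0.2984]
(array([78.3, -0.3,  8.2]), array([ 0.1,  0.2, -0. ]))
(array([78.5, -0.5, 76.7]), array([ 0.1,  0.2, -0. ]))
[ 0.2  0.  -0.3] 0.025575970505305915
```

Call:
apply_moves(
  deltas=[
    [[15,0,0,0,0,0],[35,0,2,0,0,0],[55,0,5,0,0.1,0],[70,0,8,0,0.2,0],[78,0,8,0.1,0.2,0],[78,0,8,0.1,0.2,0],[78,0,8,0.1,0.2,0],[78,0,8,0.1,0.2,0],[78,0,8,0.1,0.2,0],[78,0,8,0.1,0.2,0]],
  ],
)

```text
time: 16.9
position: [0.6464, -0.2527, 0.2896]
orientation: [-2.164, -2.277, 0.0]
contact_force: [-1.1, -0.5, -0.7]
grip_width: 0.026
gripper_force: 39.6
```

```bash
python3 r.py
```

```text
[ 0.6464 -0.2527  0.2896]
(array([ 2.9,  0. , -0.4]), array([-0., -0., -0.]))
(array([ 2.9,  0.1, 68.1]), array([-0., -0., -0.]))
[-1.1 -0.5 -0.7] 0.02599015799773629
```

Call:
apply_moves(
  deltas=[
    [[1,0,5,0,0,0],[2,0,10,0,0,0],[2,0,16,0,0,0],[2,0,22,0,0,0],[2,0,25,0,0,0],[2,0,25,0,0,0],[2,0,25,0,0,0],[2,0,25,0,0,0],[2,0,25,0,0,0],[2,0,25,0,0,0]],
  ],
)

```text
time: 17.73
position: [0.6465, -0.2498, 0.2651]
orientation: [2.163, 2.278, 0.0]
contact_force: [-0.0, 0.2, -0.9]
grip_width: 0.0261
gripper_force: 39.6
```

```bash
python3 r.py
```

```text
[ 0.6465 -0.2498  0.2651]
(array([ -0. ,  -0.2, -24.9]), array([ 0., -0.,  0.]))
(array([-0. , -0.2, 43.6]), array([ 0., -0.,  0.]))
[-0.   0.2 -0.9] 0.026111511377945155
```

Spot on. Lowering gently and watching the force.

Call:
apply_moves(
  deltas=[
    [[0,0,5,0,0,0],[0,0,10,0,0,0],[0,0,15,0,0,0],[0,0,20,0,0,0],[0,0,25,0,0,0],[0,0,29,0,0,0],[0,0,33,0,0,0],[0,0,36,0,0,0],[0,0,38,0,0,0],[0,0,38,0,0,0]],
  ],
)

```text
time: 18.57
position: [0.6462, -0.2496, 0.2261]
orientation: [-2.162, -2.277, 0.0]
contact_force: [0.4, 0.2, -0.9]
grip_width: 0.026
gripper_force: 39.6
```

Call:
apply_moves(
  deltas=[
    [[0,0,0.5,0,0,0],[0,0,1,0,0,0],[0,0,1.5,0,0,0],[0,0,2,0,0,0],[0,0,2.5,0,0,0],[0,0,3,0,0,0],[0,0,3.5,0,0,0],[0,0,4,0,0,0],[0,0,4,0,0,0],[0,0,4,0,0,0]],
  ],
)

```text
time: 19.4
position: [0.6463, -0.2497, 0.2226]
orientation: [-2.163, -2.278, -0.0]
contact_force: [0.3, 0.4, -0.3]
grip_width: 0.0262
gripper_force: 39.6
```

Not touching yet; continuing in small steps.

Call:
apply_moves(
  deltas=[
    [[0,0,0.3,0,0,0],[0,0,0.6,0,0,0],[0,0,0.9,0,0,0],[0,0,1.2,0,0,0],[0,0,1.5,0,0,0],[0,0,1.8,0,0,0],[0,0,2,0,0,0],[0,0,2,0,0,0],[0,0,2,0,0,0],[0,0,2,0,0,0]],
  ],
)

```text
time: 20.23
position: [0.6463, -0.2497, 0.2209]
orientation: [-2.163, -2.278, -0.0]
contact_force: [-0.5, 0.2, 1.0]
grip_width: 0.0257
gripper_force: 39.7
```

Call:
apply_moves(
  deltas=[
    [[0,0,0.3,0,0,0],[0,0,0.5,0,0,0],[0,0,0.8,0,0,0],[0,0,1,0,0,0],[0,0,1,0,0,0],[0,0,1,0,0,0],[0,0,1,0,0,0],[0,0,1,0,0,0],[0,0,1,0,0,0],[0,0,1,0,0,0]],
  ],
)

```text
time: 21.07
position: [0.6464, -0.2497, 0.2208]
orientation: [2.163, 2.278, 0.001]
contact_force: [-1.7, 0.1, 6.4]
grip_width: 0.0261
gripper_force: 40.2
```

The flange is on the rim: contact at the expected height and force rising. Releasing and withdrawing.

Call:
apply_moves(
  deltas=[
    [[0,0,0,0,0,0],[0,0,0,0,0,0],[0,0,0,0,0,0],[0,0,0,0,0,0],[0,0,0,0,0,0],[0,0,0,0,0,0],[0,0,0,0,0,0],[0,0,0,0,0,0],[0,0,0,0,0,0],[0,0,0,0,0,0]],
  ],
  claw=55,
)

```text
time: 21.9
position: [0.6463, -0.2497, 0.2197]
orientation: [-2.163, -2.278, -0.0]
contact_force: [-0.1, -0.2, 0.9]
grip_width: 0.0545
gripper_force: 0.0
```

Call:
apply_moves(
  deltas=[
    [[0,0,-5,0,0,0],[0,0,-15,0,0,0],[0,0,-30,0,0,0],[0,0,-50,0,0,0],[0,0,-75,0,0,0],[-30,0,-90,0,0,0],[-65,0,-90,0,0,0],[-80,0,-90,0,0,0],[-80,0,-90,0,0,0],[-80,0,-90,0,0,0]],
  ],
)

```text
time: 22.73
position: [0.6503, -0.3306, 0.3099]
orientation: [-2.165, -2.276, -0.001]
contact_force: [0.2, 0.5, 0.1]
grip_width: 0.0549
gripper_force: 0.0
```

```bash
cat > v.py <<'E'
from h import *
arm.read_camera('wrist');p,R,s=pose();im,d=arm.read_camera('wrist');print(p.round(4))
b=rectify(im,p,R,RIM,np.array([1.,0,0]),np.array([0,1.,0]),.065,390);cv2.circle(b,(195,195),72,(0,255,0),1)
S,D=arm.read_camera('scene');W=world('scene',D);c=cv2.resize(S[240:400,170:340],(414,390),interpolation=cv2.INTER_CUBIC)
save('fin',np.hstack([b,c]))
m=(abs(W[...,0]-RIM[0])<.05)&(abs(W[...,1]-RIM[1])<.05)&(S[...,0].astype(int)-S[...,2]>20)&(D>0);P=W[m];print(P.max(0),P.min(0),np.median(P[P[:,2]>.252],0))
E
python3 v.py
```

```text
[ 0.6505 -0.3295  0.31  ]
[ 0.66920087 -0.22500884  0.71023383] [ 0.60670594 -0.27155517  0.15149552] [ 0.64759303 -0.24963256  0.25859237]
```

View pics/fin.png

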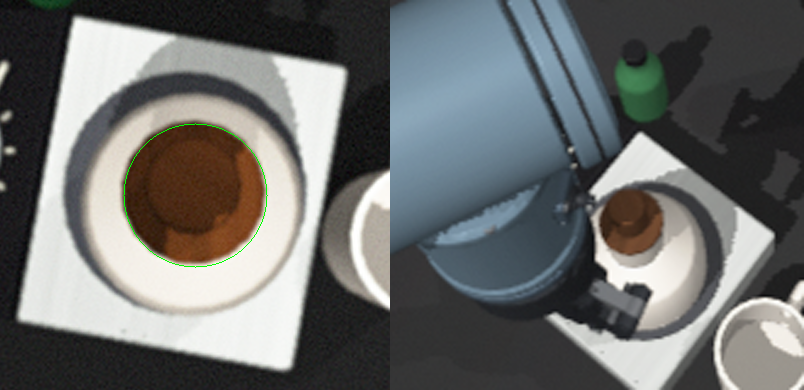

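The flange sits concentric on the rim, and the grip top is at 0.259 m against 0.257 m expected. The flask is unmoved and the gripper is clear, so I'm handing in.

```bash
python3 -c "
from rig import arm
print(arm.finish_job())"
```

```text
the job is handed in; nothing more can be done
None
```

I set the plain-grip stopper home and upright in the flask's neck, turned the dial to the long mark (pointer 2.003 rad against the mark's 2.002), let go of everything, and handed the job in after about 23 s of the 70 s allowed.

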